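# Open the fume extractor's filter housing

## Robot

A 7-joint arm with a two-finger parallel gripper is mounted at the origin on the work surface. World frame = base frame: x ahead of the robot, y to its left, z up, the work surface at z = 0. Lengths are in mm, angles in rad, forces in N, time in s.
With the tool pointing down it reaches from about 425 to 875 mm from the base axis. Payload 9.9 kg.
Tool frame: the origin (TCP) lies midway between the tips of the shut fingers; the grasp point (between the pads) lies grip_point_offset behind it (grip_point_offset is the distance from the TCP to the grasp point, in mm); z points along the fingers, y is the direction in which the jaws open and shut (so a half turn about z gives the same grasp; the last joint's range is limited). The gripper opens to 85 mm and grips with 20 to 120 N. Pads are 22 mm wide; open, the fingers measure 114 mm over their backs; the gripper's body (76 mm by 85 mm) begins 54 mm behind the grasp point. The pads swing forward as they close: fully open they stand 13 mm farther back than shut.
Start: joints at [-0.084, 0.576, 0.025, 1.437, -0.015, 1.129, -0.057], TCP at [675.003, 0.006, 231.289] pointing down, gripper open.
Joint ranges: [-2.76, 2.76], [-0.34, 2.15], [-1.52, 1.57], [0.19, 2.46], [-1.09, 4.23], [0.17, 1.99], [-2.82, 2.82]. Speed limits (rad/s): [2.22, 2.22, 3.01, 3.01, 3.14, 3.14, 3.14].

## Interface

Orientations are given as a rotation vector (axis times angle).
In Python, from plant import * gives the robot as it stands. The module is installed in compiled form; this text tells all that it offers. Calls block until the motion is done:
- movep(position, orientation): joint-space move of the TCP to a pose.
- move_linear(position, frame=None, v=150): straight line of the TCP; frame=None keeps the orientation; v is the mean speed in mm/s.
- goto_joints(angles): joint-space move.
- move_gripper(opening, strength=None): finger opening in mm; strength is the grip in N (None keeps the last); returns when the fingers have stopped.
- hold(seconds).
- inverse_kinematics(position, orientation): joint angles nearest the present ones, or None.
- snapshot(name): name is "scene" or "side" or "wrist"; returns a dict with "image" (384x512x3 uint8, red, green, blue), "fx", "fy", "cx", "cy" (pixels), "k1" (the pictures are not rectified: a ray, as slopes to the right and down, at radius r is drawn at 1 + k1 r^2 times it, then the intrinsics apply), "world_from_camera" (4x4, takes a point from camera to world coordinates). Camera axes: x right, y up, looking along -z (the intrinsics and any distortion apply to the point x, -y, -z); pixel columns grow to the right and rows downward; lengths in mm; the calibration is good to about 2 mm. A picture is of the moment at which its call begins. There is no depth.
A pose or a line that the arm cannot do raises PlanningError and nothing moves.
- sign_off(): hands the job in, once; it reports no verdict.
Readings, each from a call of its own:
- get_clock(): time.
- get_qpos(): joint angles.
- get_qvel(): joint speeds.
- get_effort(): joint torques, N m.
- get_tool_pos(): TCP position.
- get_ee_rot(): TCP orientation.
- get_wrist_force(): force on the tool from outside, world axes, zero at the start.
- get_wrist_torque(): the same for the moment, N m.
- get_width(): finger opening in mm.
Only numpy, scipy, OpenCV 4.12 (cv2) and the standard library are available. Lean on these libraries where they do the work, as an engineer would, in place of code of your own. Each camera call takes 0.05 s, during which the arm holds its last target.

## Task

The carbon filter of the bench fume extractor is due for a check. First turn the black fan selector back through its clicks to off (pointer at the white ring straight up the panel) without running on past it to the amber timer position. Then twist the blue bayonet cover a quarter turn anticlockwise until its lugs come free, lift it off, and lay it gently down inside the steel tray, flat with its handle up, leaving the other things on the bench where they stand.

Things in the scene. Friction and masses are not known exactly. Their poses are not given: they have to be found in the camera images.
- cover_grip (a point): Centre of the grip bar of the blue filter cover (loose, 0.28 kg): a round cap 130 mm across, flat top 27 mm above the skirt's lower edge, with a grip bar 84 long, 18 wide, 30 mm high across the top (27 to 57 mm up). This point is on the cover's axis, 42 mm above the lower edge. Axes turn with the cover: z outward along its axis, x along the bar towards the white mark on the rim, y across the bar.
- cover_mark (a point): White index mark on the cover's rim, 65 mm from its axis along x. Locked: straight up the slope, at the red dot. Twisting anticlockwise seen from outside (about +z) frees the cover's two inner lugs from the port's lugs at about 55 degrees; a stop, mark at the green dot, is at 90. Then it lifts along z and is clear after 22 mm. Play 1.5 mm sideways, 2.5 mm axially; light friction, stays where left.
- filter_port: Round filter port under the cover, on the extractor's sloping panel. Origin on the panel's surface at the port's axis; z out of the panel (30 degrees from vertical, leaning to the extractor's front), x straight up the slope, y along the panel. With the cover seated, cover_grip is at z = 42 mm here. The panel is 340 mm wide and 200 mm up the slope; the selector is 170 mm from the port along -y.
- selector (a joint): Fan selector angle in rad, growing clockwise (seen from outside the panel): off 0, fan speeds 1, 2, 3 at 0.45, 0.90, 1.35, timer at -0.45. One click is 0.45 rad; a spring detent (about 0.15 N m to pass) pulls it into the nearest position. It starts at speed 1, 2 or 3. End stops lie at -0.6 and 1.5.
- selector_grip (a point): On the selector's axis, mid grip bar, 26 mm above the panel. Black knob: round foot 66 mm across, top 8 mm above the panel, and on it a grip bar 62 long, 16 wide, 32 mm high (8 to 40 mm above the panel). Axes turn with the knob: z along its axis, out of the panel (same slope as the port), x along the bar to the end with the white pointer line, y across it. At off, x points straight up the slope.
- tray: Fixed steel tray, 180 x 180 mm outside, walls 4 mm thick and 20 mm high, floor 4 mm thick. Origin at the centre of its underside on the bench, z up. With the cover lying flat in it, cover_grip is 46 mm above the origin.
- extractor: White fume extractor, fixed, 260 mm deep, 340 mm wide, 200 mm high. Origin at the centre of its underside on the bench; its front faces -x of its own axes. The front is upright to 100 mm height, then slopes back at 30 degrees up to 200 mm, 173 mm further back; the top behind it is level.
- stain_trough: Fixed glass staining trough, 100 x 85 mm and 67 mm high, on a pink mat. Origin on the bench under its centre. It stands where the tray does not: one of them is to the left, the other to the right of the extractor.
- dark_jar: Loose staining jar with dark stain, 64 mm across, 90 mm high, close in front of the extractor; origin at its foot. Leave it.
- pink_jar: Loose staining jar with pink stain, 64 mm across, 90 mm high, close in front of the extractor; origin at its foot. Leave it.
- amber_bottle: Loose amber bottle, 84 mm across, 170 mm high, beside the extractor at the back; origin at its foot. Leave it.
- red_pot: Loose specimen pot with red cap, 48 mm across, 65 mm high; origin at its foot. Leave it.
- red_pot2: Second loose specimen pot with red cap, 48 mm across, 65 mm high; origin at its foot. Leave it.
- slide_box: Loose green slide box, 100 x 85 x 33 mm, between the robot and the jars; origin at the centre of its underside. Leave it.
- timer: Loose white timer, 65 x 70 mm, 20 mm thick, lying on the level top of the extractor; origin at the centre of its underside. Leave it.

How it is judged:
By the outcome, as a careful person would: the job done as asked, in the order asked, and still so for the second after the job is handed in, with the robot touching nothing.
It also fails if it takes over 64 s, if anything falls off the work surface, if the arm or the gripper's body presses on something with over 40 N, if the wrist force passes 120 N, or if a joint passes its speed limit or range.

## Working session

There is one attempt and no reset: what is moved stays moved. The work goes in short steps, each a Python script; the robot and the scene stay as the last script left them, time stands still between calls to the robot, and variables do not carry over. Pictures are saved under pics/ and viewed, and the job is handed in when it is done.

```bash
mkdir -p pics; python3 - <<'E'
from plant import *
import cv2,numpy as np,pickle
d={}
for n in ["scene","side","wrist"]:
    s=snapshot(n); d[n]=s
    cv2.imwrite(f"pics/a_{n}.png",cv2.resize(s["image"][:,:,::-1],(800,600),interpolation=cv2.INTER_CUBIC))
    print(n,s["fx"],s["fy"],s["cx"],s["cy"],s["k1"]);print(np.round(s["world_from_camera"],3))
pickle.dump(d,open("a.pkl","wb"))
print(get_clock(),get_tool_pos(),get_ee_rot(),get_width())
try: print(grip_point_offset)
except Exception as e: print(e)
E
```

```text
scene 400.22315840889047 400.22315840889047 254.99144944158374 194.929566149488 -0.09855467798139955
[[ 1.890000e-01 -6.910000e-01  6.970000e-01  1.453562e+03]
 [ 9.820000e-01  1.350000e-01 -1.330000e-01 -1.807330e+02]
 [-2.000000e-03  7.100000e-01  7.040000e-01  1.014290e+03]
 [ 0.000000e+00  0.000000e+00  0.000000e+00  1.000000e+00]]
side 357.7675367762091 357.7675367762091 250.66514302281314 186.05586528960796 -0.08416887494230033
[[-9.93000e-01  7.50000e-02 -9.40000e-02  4.87398e+02]
 [-1.20000e-01 -5.38000e-01  8.34000e-01  8.69382e+02]
 [ 1.20000e-02  8.40000e-01  5.43000e-01  7.26437e+02]
 [ 0.00000e+00  0.00000e+00  0.00000e+00  1.00000e+00]]
wrist 299.22180762050067 299.22180762050067 254.9213132131222 194.57333727007867 -0.0275523389282776
[[ 1.00000e+00 -2.00000e-03  2.00000e-03  6.74188e+02]
 [ 1.00000e-03  9.48000e-01  3.19000e-01  8.26960e+01]
 [-2.00000e-03 -3.19000e-01  9.48000e-01  3.72754e+02]
 [ 0.00000e+00  0.00000e+00  0.00000e+00  1.00000e+00]]
0.15 [ 6.74668534e+02 -5.10790963e-03  2.30650424e+02] [-2.22087318e+00 -2.22085548e+00  1.44600831e-03] 85.54342928109864
18.700000000000003
```

View pics/a_scene.png

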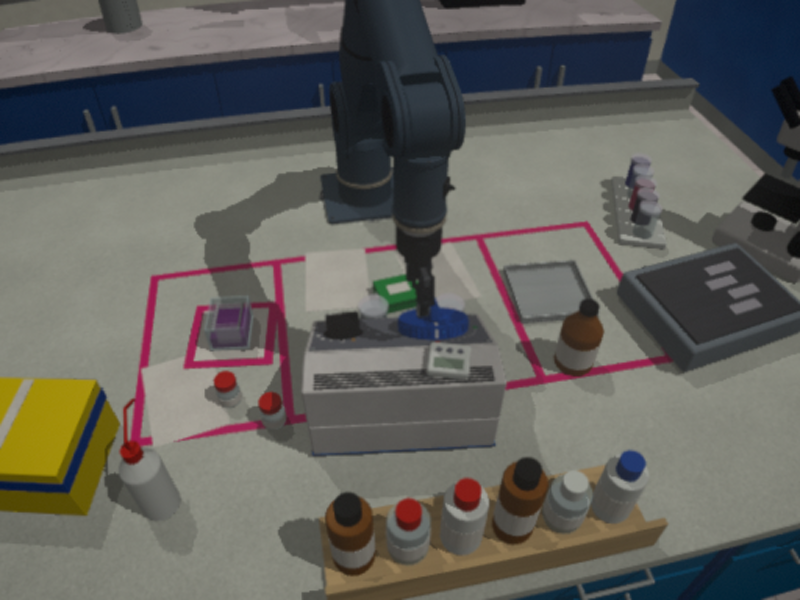

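View pics/a_side.png

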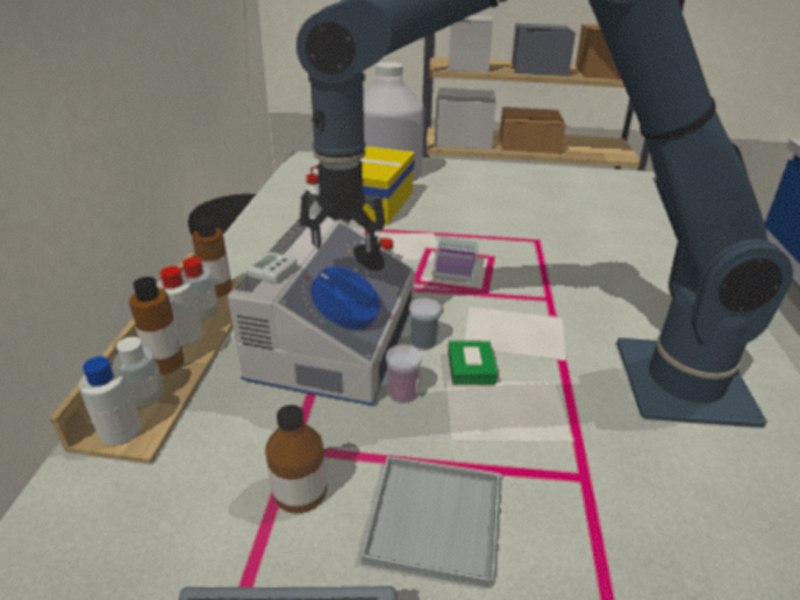

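View pics/a_wrist.png

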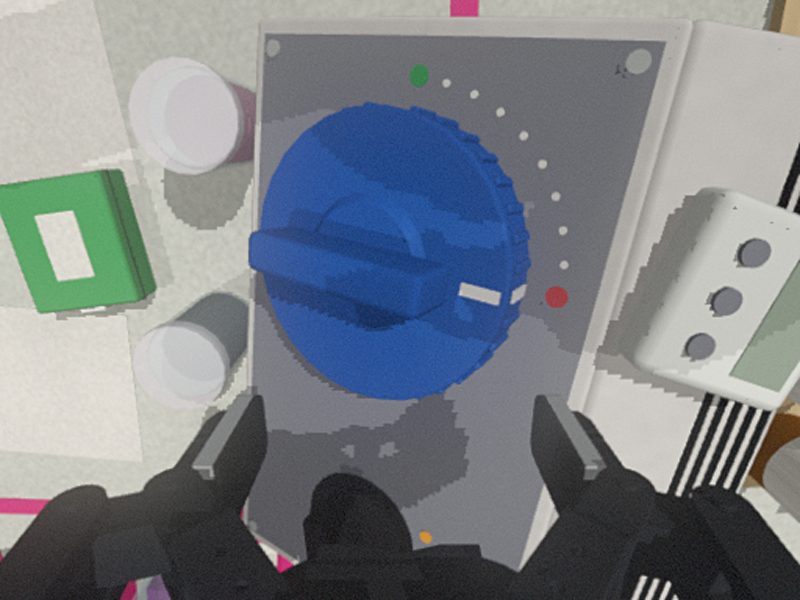

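The tray is on the left (+y), the trough on the right. The cover mark points at the red dot (wrist 557,297), with the green dot at (419,76). The gripper hides most of the knob. Next I'll enlarge the extractor regions to get corner pixels.

```bash
python3 - <<'E'
import cv2,pickle
d=pickle.load(open("a.pkl","rb"))
def crop(n,x0,y0,x1,y1,f,name):
    im=d[n]["image"][y0:y1,x0:x1,::-1]
    cv2.imwrite(name,cv2.resize(im,None,fx=f,fy=f,interpolation=cv2.INTER_CUBIC))
crop("scene",180,160,400,300,3.6,"pics/c_scene.png")
crop("side",130,130,330,370,2.5,"pics/c_side.png")
E
```

```text
(no output)
```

View pics/c_scene.png

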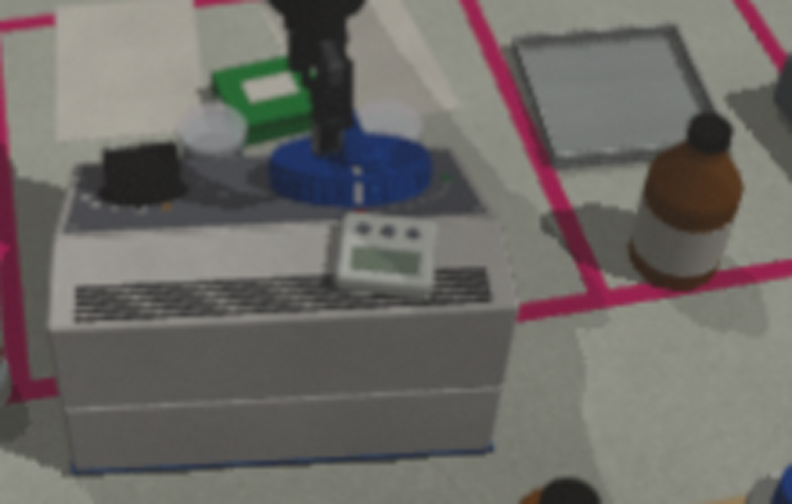

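View pics/c_side.png

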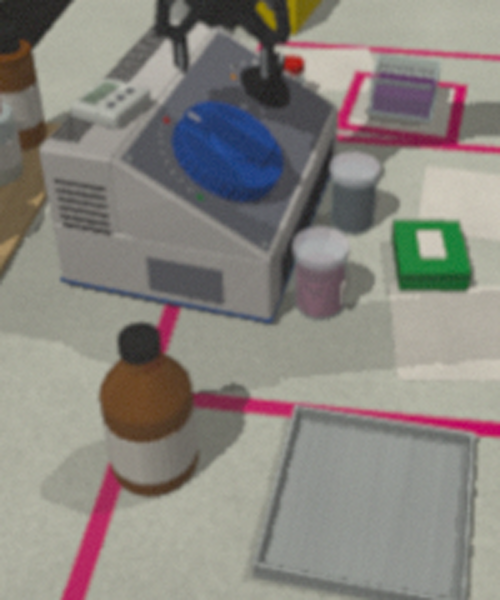

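```bash
cat > h.py <<'E'
import numpy as np, cv2, pickle
from scipy.spatial.transform import Rotation as R
from scipy.optimize import least_squares
def proj(s,P):
    P=np.atleast_2d(P).astype(float); W=s["world_from_camera"]
    c=(P-W[:3,3])@W[:3,:3]
    a=c[:,0]/-c[:,2]; b=-c[:,1]/-c[:,2]
    k=1+s["k1"]*(a*a+b*b)
    return np.c_[s["fx"]*a*k+s["cx"], s["fy"]*b*k+s["cy"]]
def ray(s,uv):
    uv=np.atleast_2d(uv); x=(uv[:,0]-s["cx"])/s["fx"]; y=(uv[:,1]-s["cy"])/s["fy"]
    a,b=x.copy(),y.copy()
    for _ in range(30):
        k=1+s["k1"]*(a*a+b*b); a=x/k;b=y/k
    W=s["world_from_camera"]
    D=np.c_[a,-b,-np.ones_like(a)]@W[:3,:3].T
    return W[:3,3],D
def onplane(s,uv,p0,n):
    o,D=ray(s,uv); t=((p0-o)@n)/(D@n); return o+D*t[:,None]
def ext(p):  # x,y,yaw -> R,t
    return R.from_euler("z",p[2]).as_matrix(), np.array([p[0],p[1],0.])
SL=R.from_matrix(np.c_[[.75**.5,0,.5],[0,1,0],[-.5,0,.75**.5]]).as_matrix()
def panel(p): # frame with origin at the mid of the lower edge (front, z=100)
    Re,te=ext(p); return Re@SL, te+Re@np.array([-130,0,100.])
E
cat > fit.py <<'E'
from h import *
d=pickle.load(open("a.pkl","rb"))
sc=lambda x,y:(180+x/3.6-.36,160+y/3.6-.36)
si=lambda x,y:(130+x/2.5-.3,130+y/2.5-.3)
wr=lambda x,y:(x/1.5625-.2,y/1.5625-.2)
obs=[("scene",(130,-170,0),sc(72,473)),("scene",(130,170,0),sc(492,450)),("scene",(130,-170,200),sc(50,328)),("scene",(130,170,200),sc(516,305)),
("side",(130,170,0),si(62,283)),("side",(-130,170,0),si(272,320)),("side",(130,170,200),si(43,145)),("side",(-130,170,100),si(270,248)),
("wrist",(-130,170,100),wr(258,20))]
def f(p):
    Re,te=ext(p[:3]); r=[]
    for n,P,uv in obs: r.append((proj(d[n],te+Re@np.array(P,float))[0]-uv))
    Rp,tp=panel(p[:3]); u,v,rad=p[3:6]
    for n,P,uv in [("wrist",(u+rad,v,0),wr(557,297)),("wrist",(u,v+rad,0),wr(419,76)),("side",(u+rad,v,0),si(166,120)),("side",(u,v+rad,0),si(200,197))]:
        r.append((proj(d[n],tp+Rp@np.array(P,float))[0]-uv))
    return np.array(r).ravel()
s=least_squares(f,[750,0,0,100,70,80],loss="soft_l1",x_scale=[100,100,.1,50,50,50])
print(np.round(s.x,3));print(np.round(s.fun.reshape(-1,2),1))
p=s.x
Rp,tp=panel(p); port=tp+Rp@[p[3],p[4],0]; sel=tp+Rp@[p[3],p[4]-170,0]
print("port",port,"sel",sel)
# tray
so=[("side",si(295,405)),("side",si(477,433)),("side",si(255,572)),("side",si(470,600)),("scene",sc(510,45)),("scene",sc(677,28)),("scene",sc(550,168))]
for n,uv in so: print(n,np.round(onplane(d[n],uv,np.array([0,0,20.]),np.array([0,0,1.])),1))
np.save("p.npy",p)
# other objects
q=lambda x,y:(x/1.5625-.2,y/1.5625-.2)
for nm,n,uv,z in [("pot1cap","scene",q(226,381),65),("pot2cap","scene",q(270,402),65),("darkjar","side",q(425,308),90),("pinkjar","side",q(404,358),90),("bottle","side",q(290,415),170),("bottle","scene",q(588,307),170),("trough","scene",q(229,308),67)]:
    print(nm,np.round(onplane(d[n],uv,np.array([0,0,z]),np.array([0,0,1.])),0))
E
python3 fit.py
```

```text
[ 7.06551e+02 -4.01340e+01 -1.35000e-01  9.86680e+01  6.82200e+01
  7.93250e+01]
[[-1.   1.3]
 [-1.6  1.9]
 [-3.1 -0.3]
 [-0.  -0. ]
 [ 0.6  1.2]
 [-0.1  3.3]
 [-1.9  0.6]
 [ 0.5  5.1]
 [-0.3 -0.1]
 [ 0.6 -0.2]
 [-0.4  0.4]
 [ 0.1  0.5]
 [ 0.2  0.7]]
port [671.57320964  33.45476621 149.33407585] sel [ 648.72516591 -135.00284536  149.33407585]
side [[558.5 269.6  20. ]]
side [[377.6 282.3  20. ]]
side [[569.  453.7  20. ]]
side [[389.1 457.3  20. ]]
scene [[397.  274.5  20. ]]
scene [[404.4 458.3  20. ]]
scene [[574.2 258.1  20. ]]
pot1cap [[ 655. -369.   65.]]
pot2cap [[ 721. -287.   65.]]
darkjar [[524. -55.  90.]]
pinkjar [[550. 106.  90.]]
bottle [[684. 344. 170.]]
bottle [[693. 336. 170.]]
trough [[ 455. -363.   67.]]
```

```bash
cat >> h.py <<'E'
def load():
    p=np.load("p.npy"); Rp,tp=panel(p); return p,Rp,tp+Rp@[p[3],p[4],0],tp+Rp@[p[3],p[4]-170,0]
def orient(Rp,ang):
    """tool z=-n ; tool x = -xp rotated about n by ang (ccw seen from outside)"""
    M=np.c_[[-1,0,0],[0,1,0],[0,0,-1.]]
    return Rp@R.from_euler("z",ang).as_matrix()@M
rv=lambda M:R.from_matrix(M).as_rotvec()
def save(s,name): cv2.imwrite(f"pics/{name}.png",cv2.resize(s["image"][:,:,::-1],(800,600),interpolation=cv2.INTER_CUBIC))
E
python3 - <<'E'
from plant import *
from h import *
p,Rp,port,sel=load(); n=Rp[:,2]
print(get_qpos())
for nm,pos,a in [("view",sel+n*120,-.9),("s1",sel+n*14,-.45),("s3",sel+n*14,-1.35),("s0",sel+n*14,0),("c0",port+n*32,np.pi),("c90",port+n*32,1.5*np.pi)]:
    q=inverse_kinematics(list(pos),list(rv(orient(Rp,a)))); print(nm,np.round(q,2) if q is not None else None)
q=inverse_kinematics([483,364,60],[-2.2214,-2.2214,0]); print(q)
movep(list(sel+n*120),list(rv(orient(Rp,-.9))))
s=snapshot("wrist"); save(s,"b_wrist"); pickle.dump(s,open("b.pkl","wb")); print(get_clock(),get_tool_pos())
s=snapshot("side"); save(s,"b_side")
E
```

```text
[-0.08379778  0.5763265   0.02487307  1.43771276 -0.01499694  1.12896857
 -0.0565195 ]
view [ 0.19  0.24 -0.07  2.1   0.08  0.28  0.59]
s1 [ 0.43  0.46 -0.42  2.09  1.15  0.22  0.01]
s3 [ 0.43  0.46 -0.42  2.09  1.15  0.22 -0.89]
s0 [ 0.43  0.46 -0.42  2.09  1.15  0.22  0.46]
c0 [-0.68  0.52  0.68  2.08 -0.96  0.21 -0.95]
c90 [-0.68  0.52  0.68  2.08 -0.96  0.21  0.62]
[-7.24021078e-01  6.63808640e-01  1.10980888e-03  1.81378957e+00
 -1.20451786e-03  6.63998746e-01 -7.22198334e-01]
1.025 [ 590.64120368 -126.35621778  253.69382468]
```

View pics/b_wrist.png

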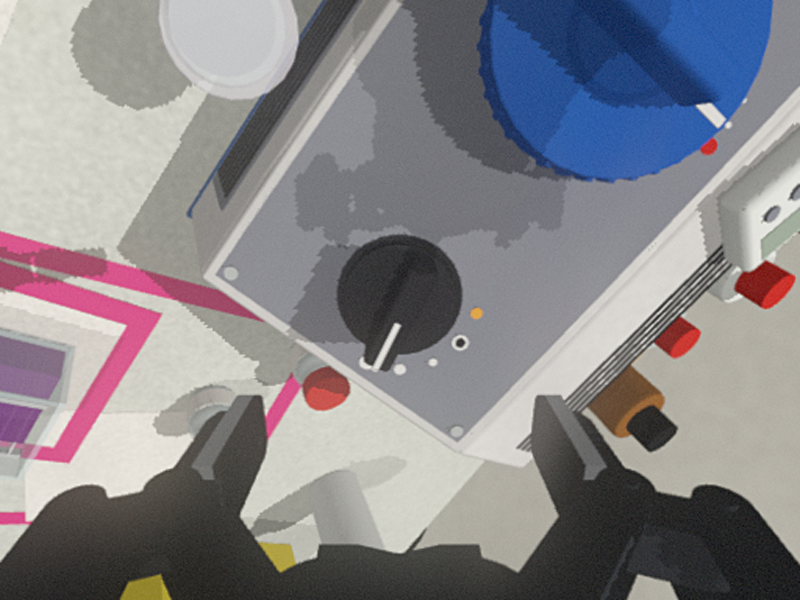

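The knob points at about speed 3: the pointer line runs (397,325)→(376,368). The off ring is at (460,343), amber at (476,313), and the dots at (433,362), (400,370) and (365,362). I'll refit with these.

```bash
cat > fit2.py <<'E'
exec(open("fit.py").read().split("s=least_squares")[0])
b=pickle.load(open("b.pkl","rb"))
def polar(u,v,rad,a): return (u+rad*np.cos(a),v-rad*np.sin(a),0)
def f2(x):
    r=[f(x[:6])*.7]
    Rp,tp=panel(x[:3]);u,v,rad=x[3:6];rs=x[6]
    L=[(polar(u,v-170,rs,a),wr(*uv)) for a,uv in [(-.45,(476,313)),(0,(460,343)),(.45,(433,362)),(.9,(400,370)),(1.35,(364,362))]]
    L+=[((u+rad,v,0),wr(709,146))]
    for P,uv in L: r.append(2*(proj(b,tp+Rp@np.array(P))[0]-uv))
    return np.concatenate(r)
x0=np.r_[np.load("p.npy")[:6],45]
s=least_squares(f2,x0,loss="soft_l1",x_scale=[100,100,.1,50,50,50,50])
print(np.round(s.x,3)); print(np.round(s.fun.reshape(-1,2),1))
p=s.x; np.save("p.npy",p)
Rp,tp=panel(p); sel=tp+Rp@[p[3],p[4]-170,0]; n=Rp[:,2]
print("port",tp+Rp@[p[3],p[4],0],"sel",sel)
# knob: pointer line on the bar top z=40
for uv in [(397,325),(376,368),(400,293)]:
    for z in (40,8): print(uv,z,np.round((onplane(b,wr(*uv),sel+n*z,n)[0]-sel)@Rp,1))
print(proj(b,np.array([sel+n*z for z in (0,8,40)]))*1.5625)
E
python3 fit2.py
python3 -c "
import cv2;i=cv2.imread('pics/b_side.png');cv2.imwrite('pics/b_side2.png',i)
from h import *
b=pickle.load(open('b.pkl','rb'));im=b['image'][130:260,190:320,::-1];cv2.imwrite('pics/b_crop.png',cv2.resize(im,(600,600),interpolation=cv2.INTER_CUBIC))"
```

```text
[ 7.05955e+02 -3.99100e+01 -1.33000e-01  9.96800e+01  6.80880e+01
  7.89090e+01  4.78520e+01]
[[-0.6  0.8]
 [-1.1  1.1]
 [-2.  -0.3]
 [ 0.  -0.2]
 [ 0.6  0.9]
 [ 0.2  2.3]
 [-1.2  0.5]
 [ 0.6  3.6]
 [-1.  -0.1]
 [ 0.3 -0.2]
 [-0.3  0.8]
 [ 0.1  0.3]
 [ 0.2  0.3]
 [ 1.3 -0.6]
 [ 0.4 -0.9]
 [-0.7  0.3]
 [-1.5 -0.9]
 [ 1.5  0.5]
 [-0.4  1. ]]
port [671.68440336  33.36286804 149.83994793] sel [ 649.16438559 -135.1389088   149.83994793]
(397, 325) 40 [ 1.1 -2.8 40. ]
(397, 325) 8 [  8.7 -12.6   8. ]
(376, 368) 40 [  7.4 -28.7  40. ]
(376, 368) 8 [ 15.9 -42.2   8. ]
(400, 293) 40 [-8.3 11.6 40. ]
(400, 293) 8 [-2.1  3.8  8. ]
[[398.35423534 295.63476224]
 [398.35275365 299.86212425]
 [398.34587882 319.47038738]]
```

View pics/b_crop.png

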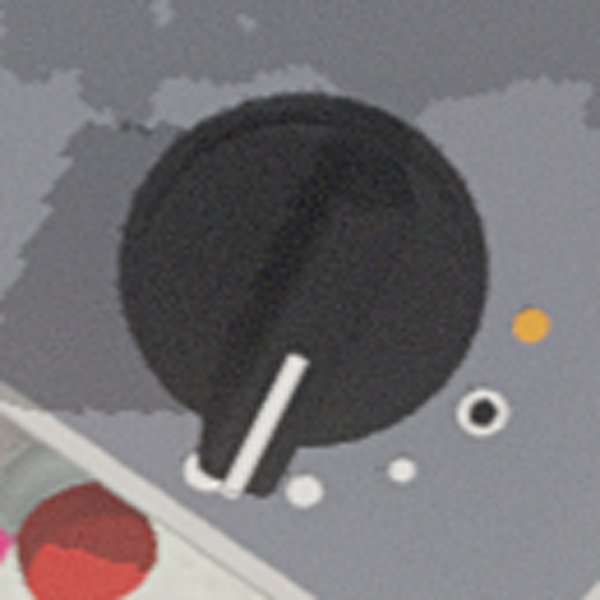

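```bash
python3 - <<'E'
from plant import *
from h import *
p,Rp,port,sel=load(); n=Rp[:,2]
o=list(rv(orient(Rp,-1.35)))
W=lambda t:print(t,round(get_clock(),2),np.round(get_wrist_force(),1),np.round(get_wrist_torque(),2),np.round((np.array(get_tool_pos())-sel)@Rp,1),round(get_width(),1))
move_gripper(55,40)
movep(list(sel+n*65),o); W("above")
move_linear(list(sel+n*14),v=100); W("down")
if np.linalg.norm(get_wrist_force())<15:
    move_gripper(0,40); W("grip")
print(np.round(get_qpos(),3))
for z in (0,):
  s=snapshot("wrist"); save(s,"c_wrist")
E
```

```text
above 2.13 [ 0.5 -0.1  0.4] [0.06 0.57 0.01] [-0.1  0.5 65. ] 55.0Traceback (most recent call last):
  File "<stdin>", line 8, in <module>
plant.PlanningError: the arm cannot follow that straight line within its joint ranges
```

```bash
python3 - <<'E'
from plant import *
from h import *
p,Rp,port,sel=load(); n=Rp[:,2]
print(np.round(get_qpos(),3))
for a in (-1.35,0):
  for h in (65,55,45,35,25,14):
    q=inverse_kinematics(list(sel+n*h),list(rv(orient(Rp,a)))); print(a,h,None if q is None else np.round(q,3))
E
```

```text
[-0.046  0.354  0.243  2.109 -0.544  0.19   0.76 ]
-1.35 65 [-0.046  0.354  0.244  2.109 -0.546  0.189  0.761]
-1.35 55 [-0.037  0.374  0.234  2.108 -0.601  0.173  0.815]
-1.35 45 [-0.192  0.421  0.459  2.112 -1.07   0.236  1.272]
-1.35 35 [ 0.441  0.422 -0.42   2.09   0.964  0.226 -0.715]
-1.35 25 [ 0.438  0.442 -0.421  2.088  1.045  0.222 -0.793]
-1.35 14 [ 0.436  0.464 -0.421  2.085  1.134  0.219 -0.879]
0 65 [ 0.184  0.344 -0.065  2.102  0.138  0.174  1.437]
0 55 [-0.143  0.389  0.383  2.111 -0.876  0.213  2.434]
0 45 [ 0.443  0.402 -0.42   2.092  0.885  0.231  0.712]
0 35 [ 0.441  0.422 -0.42   2.09   0.964  0.226  0.635]
0 25 [ 0.438  0.442 -0.421  2.088  1.045  0.222  0.557]
0 14 [ 0.436  0.464 -0.421  2.085  1.134  0.219  0.471]
```

```bash
cat >> h.py <<'E'
def mkW(sel,Rp):
    import plant as P
    def W(t): print(t,round(P.get_clock(),2),np.round(P.get_wrist_force(),1),np.round(P.get_wrist_torque(),2),np.round((np.array(P.get_tool_pos())-sel)@Rp,1),round(P.get_width(),1))
    return W
E
python3 - <<'E'
from plant import *
from h import *
p,Rp,port,sel=load(); n=Rp[:,2]
o=list(rv(orient(Rp,-1.35))); W=mkW(sel,Rp)
goto_joints([.456,.302,-.42,2.105,.48,.253,-.235]); W("via")
movep(list(sel+n*65),o); W("above"); print(np.round(get_qpos(),3))
move_linear(list(sel+n*14),v=100); W("down")
s=snapshot("wrist"); save(s,"c_wrist")
E
```

```text
via 3.1 [ 0.  -0.3 -0.1] [0.04 0.55 0.01] [-2.7 12.6 95. ] 55.0
above 3.36 [-0.2 -0.6  0.7] [0.09 0.57 0.03] [-0.8  0.4 64. ] 54.8
[ 0.354  0.354 -0.293  2.096  0.565  0.213 -0.33 ]
down 4.05 [-0.4  0.2  0.2] [0.06 0.52 0.01] [ 0.1  0.  14.4] 54.9
```

View pics/c_wrist.png

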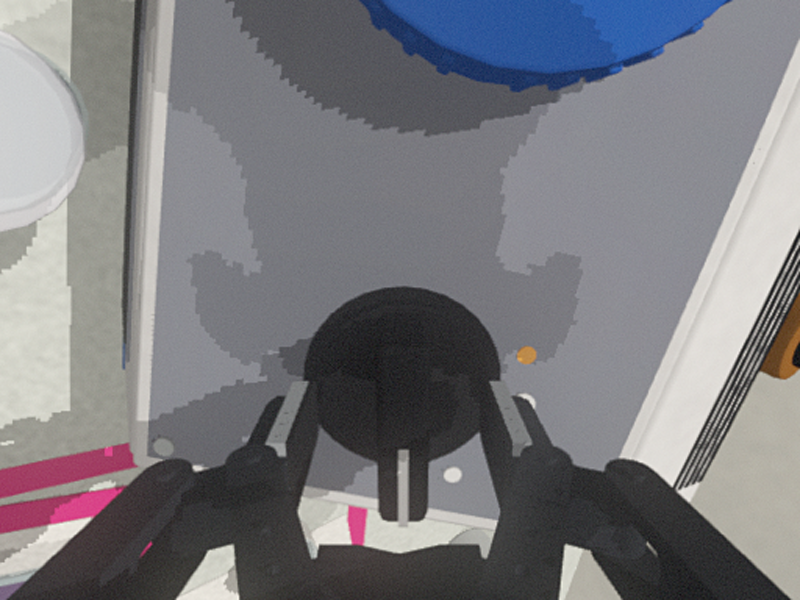

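The bar stands between the fingers, with the pointer line at x≈403 and the fingers at 300 and 505, so it's centred. Grip and turn.

```bash
python3 - <<'E'
from plant import *
from h import *
p,Rp,port,sel=load(); W=mkW(sel,Rp)
move_gripper(0,40); W("grip")
q=np.array(get_qpos()); 
for k in range(1,4):
    for f in (.5,1.):
        t=q.copy(); t[6]+=.45*(k-1+f)
        goto_joints(list(t)); W(f"turn{k} {f}")
s=snapshot("wrist"); save(s,"d_wrist"); print(get_qpos()[6]-q[6])
E
```

```text
grip 4.53 [-1.1  0.8  5.4] [0.02 0.19 0.04] [ 1.3  0.3 14.6] 15.4
turn1 0.5 4.87 [ 0.  -0.6 -0.9] [-0.08  0.74  0.01] [ 1.2  0.2 14.7] 15.2
turn1 1.0 5.19 [-1.  -0.  -0.1] [-0.16  0.92 -0.02] [ 1.   0.1 14.7] 15.3
turn2 0.5 5.52 [-2.  -1.  -0.2] [-0.22  1.08 -0.13] [ 1.  -0.1 14.7] 15.1
turn2 1.0 5.84 [-3.5 -2.6  1.1] [-0.5   1.31 -0.21] [ 0.9 -0.2 14.7] 15.0
turn3 0.5 6.17 [-4.1 -3.3  1.6] [-0.54  1.37 -0.33] [ 0.9 -0.4 14.7] 15.2
turn3 1.0 6.49 [-4.4 -2.7  0.8] [-0.75  1.34 -0.39] [ 0.8 -0.6 14.7] 15.0
1.3408774464053628
```

View pics/d_wrist.png

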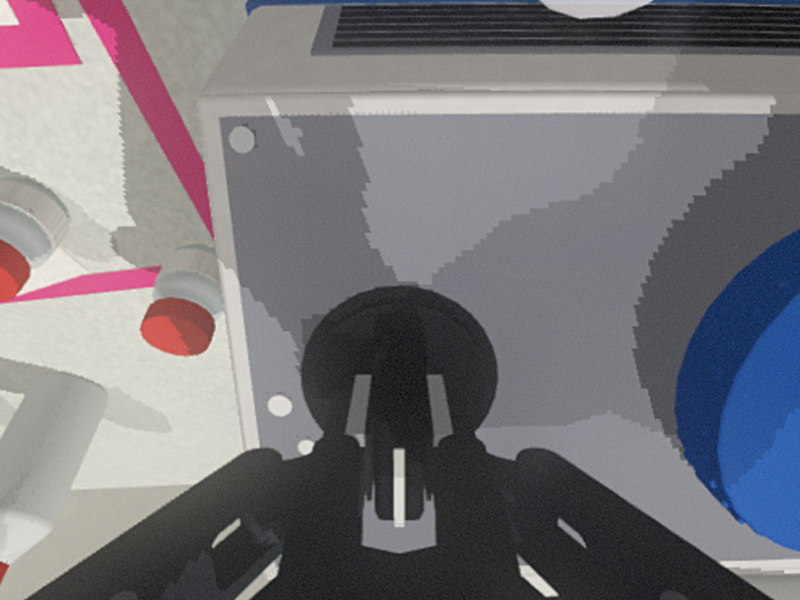

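```bash
python3 - <<'E'
from plant import *
from h import *
p,Rp,port,sel=load(); n=Rp[:,2]; W=mkW(sel,Rp)
move_gripper(50,40); W("open")
move_linear(list(np.array(get_tool_pos())+n*80),v=150); W("up")
s=snapshot("wrist"); save(s,"e_wrist"); pickle.dump(s,open("e.pkl","wb"))
print(np.round(get_qpos(),3))
for a in (np.pi,1.5*np.pi):
  for h in (130,65,31):
    q=inverse_kinematics(list(port+n*h),list(rv(orient(Rp,a)))); print(a,h,None if q is None else np.round(q,3))
E
```

```text
open 6.97 [ 0.6 -0.2 -0.4] [ 0.06  0.54 -0.  ] [ 1.6  0.7 14.7] 49.6
up 7.65 [ 0.8  0.1 -0.5] [0.04 0.55 0.04] [ 1.6  0.2 94.3] 50.2
[ 0.621  0.333 -0.636  2.085  0.757  0.336  0.837]
3.141592653589793 130 [-1.049  0.445  1.146  2.084 -0.806  0.436 -1.087]
3.141592653589793 65 [-0.841  0.512  0.908  2.09  -1.016  0.327 -0.896]
3.141592653589793 31 [-0.68   0.516  0.68   2.083 -0.969  0.214 -0.943]
4.71238898038469 130 [-0.182  0.242 -0.099  2.061  0.581  0.412 -0.891]
4.71238898038469 65 [-0.278  0.362  0.06   2.074  0.644  0.262 -0.948]
4.71238898038469 31 [-0.301  0.43   0.112  2.071  0.703  0.191 -1.006]
```

View pics/e_wrist.png

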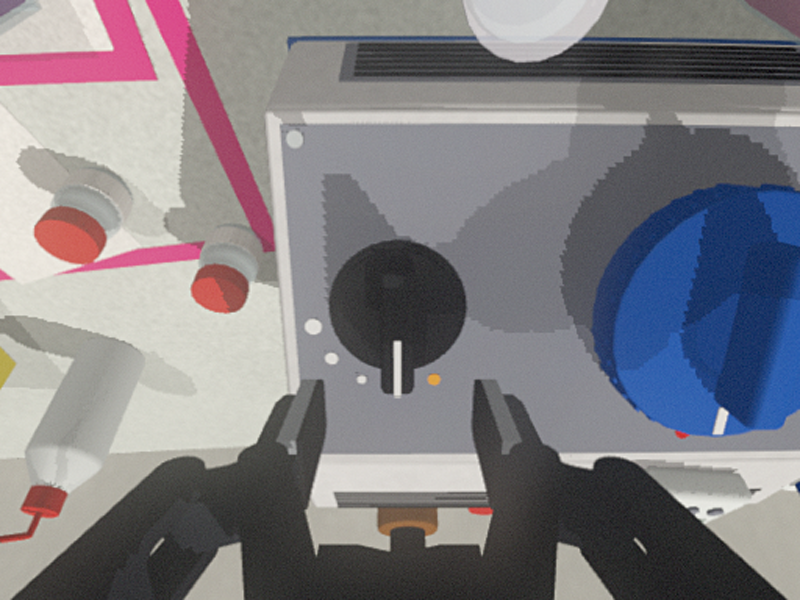

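The knob is at off: the pointer is at (397,370), between the speed-1 dot (362,380) and amber (434,380). Now the cover.

```bash
python3 - <<'E'
from plant import *
from h import *
p,Rp,port,sel=load(); n=Rp[:,2]; W=mkW(port,Rp)
q=np.array(inverse_kinematics(list(port+n*130),list(rv(orient(Rp,1.5*np.pi)))))
q[6]-=np.pi/2
goto_joints(list(q)); W("view"); 
print(np.round((R.from_matrix(orient(Rp,np.pi)).inv()*R.from_rotvec(get_ee_rot())).as_rotvec(),3))
s=snapshot("wrist"); save(s,"f_wrist"); pickle.dump(s,open("f.pkl","wb"))
for h in (130,100,65,50,40,31):
    q=inverse_kinematics(list(port+n*h),list(rv(orient(Rp,np.pi)))); print(h,None if q is None else np.round(q,3))
E
```

```text
view 10.47 [-0.8  0.6  0.8] [0.03 0.53 0.01] [ -0.   -0.2 129.9] 50.0
[-0. -0. -0.]
130 [-0.182  0.242 -0.099  2.061  0.581  0.412 -2.461]
100 [-0.203  0.296 -0.059  2.069  0.641  0.351 -2.517]
65 [-0.231  0.361 -0.004  2.072  0.714  0.28  -2.587]
50 [-0.245  0.39   0.023  2.072  0.746  0.248 -2.618]
40 [-0.255  0.41   0.042  2.071  0.767  0.228 -2.638]
31 [-0.263  0.427  0.059  2.07   0.786  0.209 -2.657]
```

View pics/f_wrist.png

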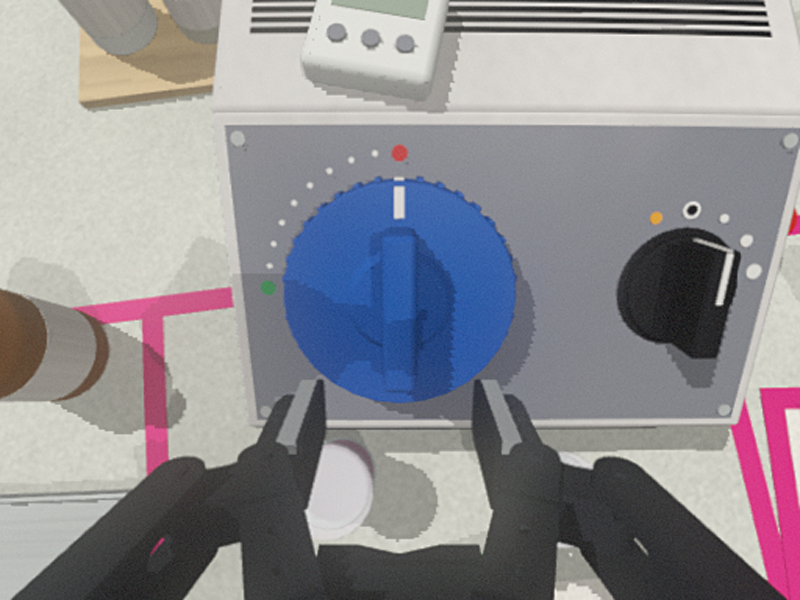

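The view shows the cover bar vertical at x≈399, mark (399,200) at the red dot, centred between the fingers (312, 490). I'll check the knob angle in this picture numerically and the cover's centring.

```bash
python3 - <<'E'
from h import *
p,Rp,port,sel=load(); n=Rp[:,2]; f=pickle.load(open("f.pkl","rb"))
P=lambda o,x,y,z: np.round((proj(f,o+Rp@np.array([x,y,z]))[0]+.2)*1.5625)
print("ptr top inner/outer at off",P(sel,3,0,40),P(sel,31,0,40),P(sel,31,0,10))
print("ring",P(sel,p[6],0,0),"red",P(port,p[5],0,0),"green",P(port,0,p[5],0),"mark top",P(port,65,0,27),P(port,45,0,27),"bar ends top",P(port,42,0,57),P(port,-42,0,57), "rim L/R",P(port,0,65,27),P(port,0,-65,27))
a=[(onplane(f,np.array([[x/1.5625-.2,y/1.5625-.2]]),sel+n*40,n)[0]-sel)@Rp for x,y in [(732,252),(719,304)]]
print(np.round(a,1),np.arctan2(-(a[0]-a[1])[1],(a[0]-a[1])[0]))
E
```

```text
ptr top inner/outer at off [719. 304.] [730. 253.] [696. 241.]
ring [691. 209.] red [399. 151.] green [270. 287.] mark top [399. 181.] [399. 220.] bar ends top [399. 236.] [399. 396.] rim L/R [282. 301.] [516. 302.]
[[31.3 -0.8 40. ]
 [ 3.1 -0.2 40. ]] 0.02180062200018311
```

```bash
python3 - <<'E'
from plant import *
from h import *
p,Rp,port,sel=load(); n=Rp[:,2]; W=mkW(port,Rp)
move_linear(list(port+n*31),v=120); W("down")
assert np.linalg.norm(get_wrist_force())<15
move_gripper(0,70); W("grip")
q=np.array(get_qpos()); print(np.round(q,3))
for a in (20,40,60,78):
    t=q.copy(); t[6]+=np.radians(a)
    goto_joints(list(t)); W(f"turn {a}")
    if np.linalg.norm(get_wrist_force())>60: break
s=snapshot("wrist"); save(s,"g_wrist"); pickle.dump(s,open("g.pkl","wb"))
s=snapshot("side"); save(s,"g_side")
E
```

```text
down 11.5 [ 0.3 -1.  -0.4] [0.1  0.5  0.05] [ 0.2  0.1 31.4] 50.2
grip 11.89 [-4.7  0.2  6.5] [-0.06  0.72  0.17] [ 0.3  0.  31.7] 16.8
[-0.268  0.426  0.065  2.07   0.777  0.207 -2.649]
turn 20 12.32 [-2.4  0.4  1. ] [0.03 0.91 0.13] [ 0.1  0.1 31.8] 16.6
turn 40 12.74 [-2.4 -0.2  2.3] [0.03 0.84 0.1 ] [ 0.3  0.  31.8] 16.8
turn 60 13.17 [-2.8  0.5  3. ] [0.02 0.87 0.2 ] [ 0.4  0.  31.8] 16.9
turn 78 13.57 [-3.5  0.6  4.3] [-0.11  0.84  0.15] [ 0.4 -0.1 31.8] 16.7
```

View pics/g_wrist.png

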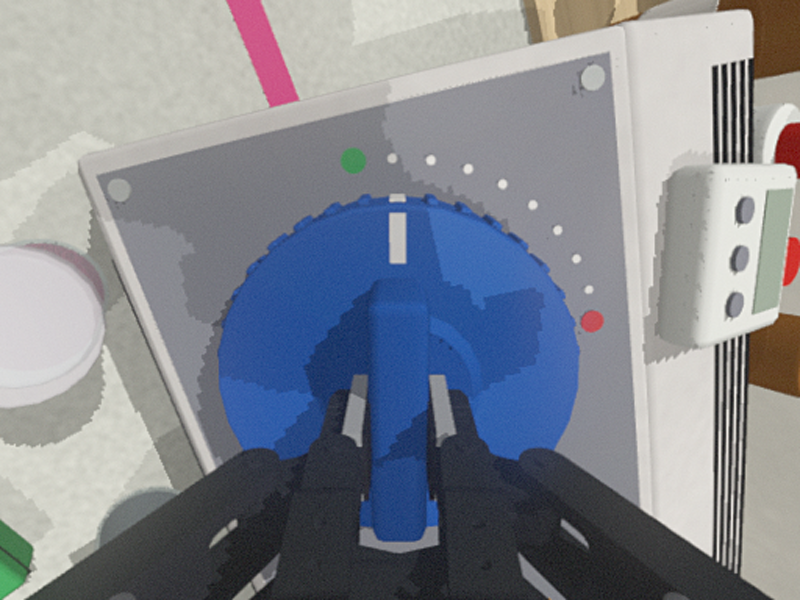

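View pics/g_side.png

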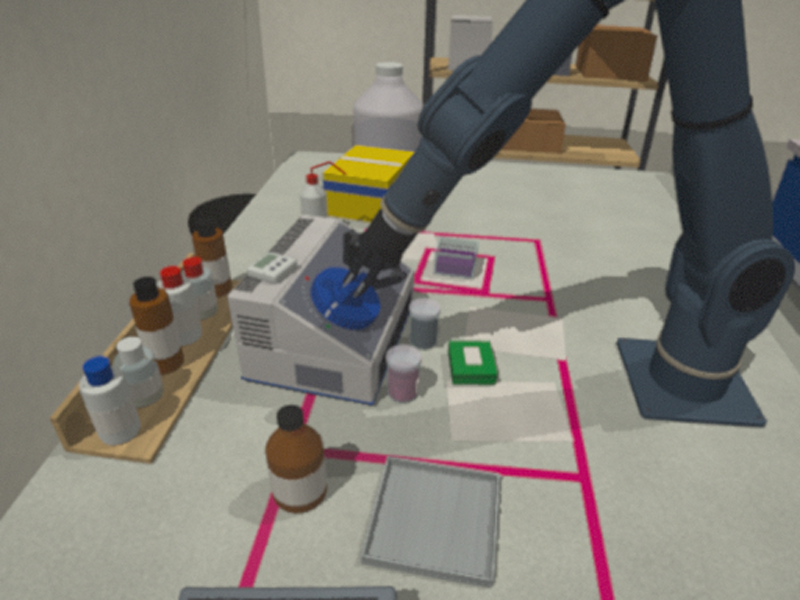

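The cover turned with the hand (mark at (398,240), next to the green dot at (353,160)), so about 78°. Before lifting, I'll refine the tray pose from the first pictures.

```bash
python3 - <<'E'
from h import *
d=pickle.load(open("a.pkl","rb"))
a=cv2.resize(d["side"]["image"][280:380,222:332,::-1],None,fx=5,fy=5,interpolation=cv2.INTER_CUBIC)
b=cv2.resize(d["scene"]["image"][160:215,315:390,::-1],None,fx=8,fy=8,interpolation=cv2.INTER_CUBIC)
cv2.imwrite("pics/t1.png",a);cv2.imwrite("pics/t2.png",b);print(a.shape,b.shape)
E
```

```text
(500, 550, 3) (440, 600, 3)
```

View pics/t1.png

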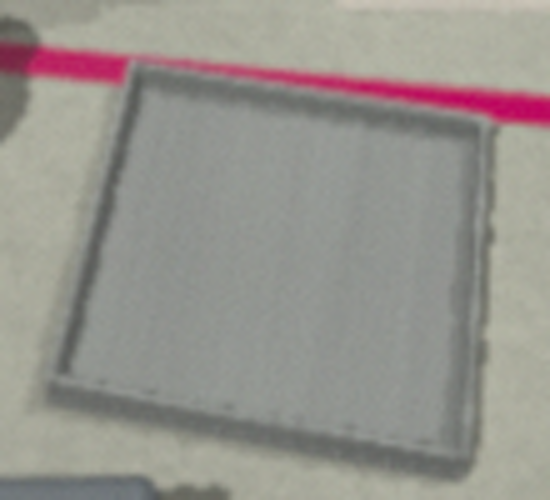

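View pics/t2.png

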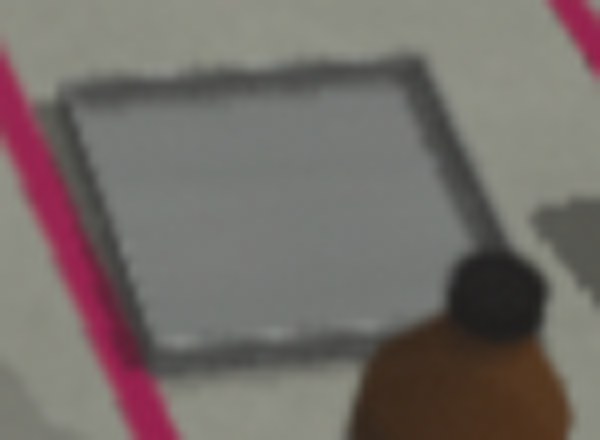

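```bash
python3 - <<'E'
from h import *
d=pickle.load(open("a.pkl","rb"))
S=lambda x,y:(222+x/5-.4,280+y/5-.4); C=lambda x,y:(315+x/8-.45,160+y/8-.45)
obs=[("side",(1,-1),S(130,63)),("side",(-1,-1),S(495,122)),("side",(-1,1),S(470,457)),("side",(1,1),S(52,378)),
("scene",(-1,-1),C(62,86)),("scene",(-1,1),C(422,58)),("scene",(1,-1),C(145,350))]
def f(x):
    c,s=np.cos(x[2]),np.sin(x[2])
    return np.concatenate([proj(d[n],np.array([x[0]+90*(c*a-s*b),x[1]+90*(s*a+c*b),20.]))[0]-uv for n,(a,b),uv in obs])
s=least_squares(f,[480,364,0],x_scale=[50,50,.1]);print(s.x);print(np.round(s.fun.reshape(-1,2),1));np.save("tray.npy",s.x)
E
python3 - <<'E'
from plant import *
from h import *
p,Rp,port,sel=load(); n=Rp[:,2]; W=mkW(port,Rp); t0=np.array(get_tool_pos())
move_linear(list(t0+n*10),v=50); W("l10")
if np.linalg.norm(get_wrist_force())<20:
    move_linear(list(t0+n*45),v=100); W("l45")
s=snapshot("side"); save(s,"i_side")
print(np.round(get_qpos(),3))
tr=np.load("tray.npy")
for z in (150,80,50):
  for yaw in np.radians([-60,-30,0,30,60,90]):
    # tool x horizontal at yaw from world +y
    M=R.from_euler("z",yaw).as_matrix()@np.c_[[0,1,0],[1,0,0],[0,0,-1.]]
    q=inverse_kinematics([tr[0],tr[1],z],list(rv(M))); print(z,round(yaw,2),None if q is None else np.round(q,2))
E
```

```text
[ 4.75469915e+02  3.64748875e+02 -8.04252622e-02]
[[ 0.4 -1. ]
 [-0.5 -1.2]
 [ 0.2  0.5]
 [-1.4  0.3]
 [-0.5 -1.6]
 [ 0.1 -1.4]
 [ 0.9 -0.7]]
l10 14.02 [ 0.2  0.2 -2.1] [0.1  0.79 0.01] [ 0.4 -0.  42. ] 17.0
l45 14.52 [ 0.1 -0.8 -4.3] [0.11 0.78 0.05] [ 0.5 -0.2 76.7] 16.4
[-0.211  0.34  -0.036  2.072  0.703  0.306 -1.214]
150 -1.05 [-0.67  0.54 -0.1   1.75  0.07  0.86 -1.85]
150 -0.52 [-0.51  0.56 -0.35  1.74  0.23  0.88 -1.48]
150 0.0 [-0.38  0.59 -0.56  1.74  0.38  0.93 -1.09]
150 0.52 [-0.3   0.62 -0.7   1.73  0.47  0.97 -0.66]
150 1.05 [-0.24  0.65 -0.81  1.73  0.55  1.   -0.2 ]
150 1.57 [-0.18  0.68 -0.91  1.73  0.61  1.05  0.26]
80 -1.05 [-0.68  0.63 -0.09  1.81  0.08  0.7  -1.85]
80 -0.52 [-0.56  0.64 -0.28  1.81  0.25  0.73 -1.49]
80 0.0 [-0.44  0.66 -0.47  1.8   0.41  0.77 -1.12]
80 0.52 [-0.36  0.69 -0.6   1.8   0.52  0.82 -0.69]
80 1.05 [-0.29  0.72 -0.73  1.8   0.62  0.87 -0.26]
80 1.57 [-0.19  0.78 -0.91  1.79  0.74  0.95  0.15]
50 -1.05 [-0.68  0.67 -0.09  1.83  0.09  0.64 -1.86]
50 -0.52 [-0.57  0.68 -0.26  1.83  0.27  0.67 -1.51]
50 0.0 [-0.46  0.7  -0.43  1.82  0.43  0.71 -1.13]
50 0.52 [-0.38  0.72 -0.56  1.82  0.54  0.76 -0.72]
50 1.05 [-0.31  0.75 -0.69  1.82  0.64  0.81 -0.28]
50 1.57 [-0.2   0.82 -0.9   1.82  0.8   0.92  0.1 ]
```

View pics/i_side.png

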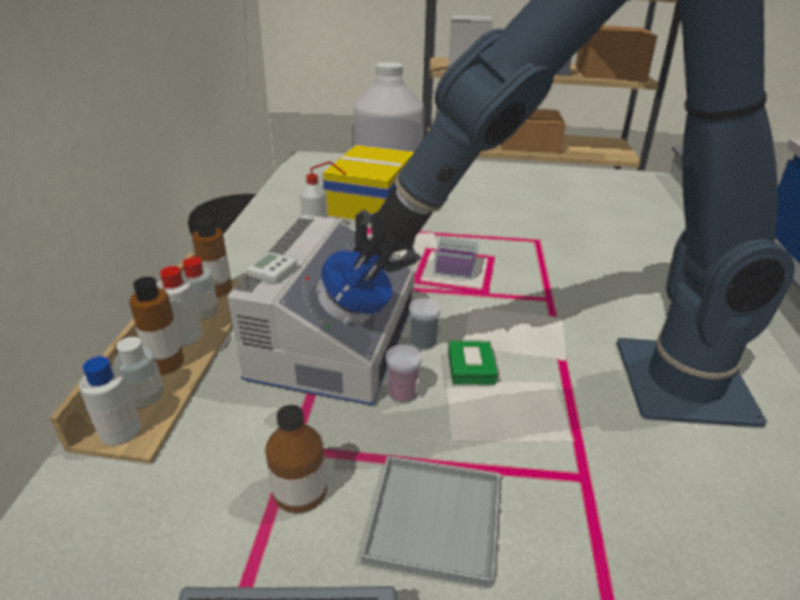

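The cover is off the port and held. Now carry it over to the tray.

```bash
python3 - <<'E'
from plant import *
from h import *
p,Rp,port,sel=load(); tr=np.load("tray.npy"); W=mkW(np.zeros(3),np.eye(3))
t0=np.array(get_tool_pos())
move_linear(list(t0+[0,0,70.]),v=150); W("up")
M=np.c_[[0,1,0],[1,0,0],[0,0,-1.]]
movep([tr[0]+40,tr[1]-130,260],list(rv(M))); W("via")
movep([tr[0],tr[1],130],list(rv(M))); W("over")
for n in ("side","wrist","scene"):
    s=snapshot(n); save(s,"j_"+n); pickle.dump(s,open(f"j_{n}.pkl","wb"))
E
```

```text
up 15.18 [-0.4 -0.1 -3.2] [ 0.1   0.83 -0.07] [633.6  37.7 284.9] 16.5
via 16.08 [ 0.5 -0.2 -2.9] [-0.03 -0.04 -0.03] [516.1 233.3 259. ] 16.5
over 16.86 [-0.2 -0.6 -1.2] [-0.06 -0.03 -0.  ] [477.  363.3 130.8] 16.5
```

View pics/j_side.png

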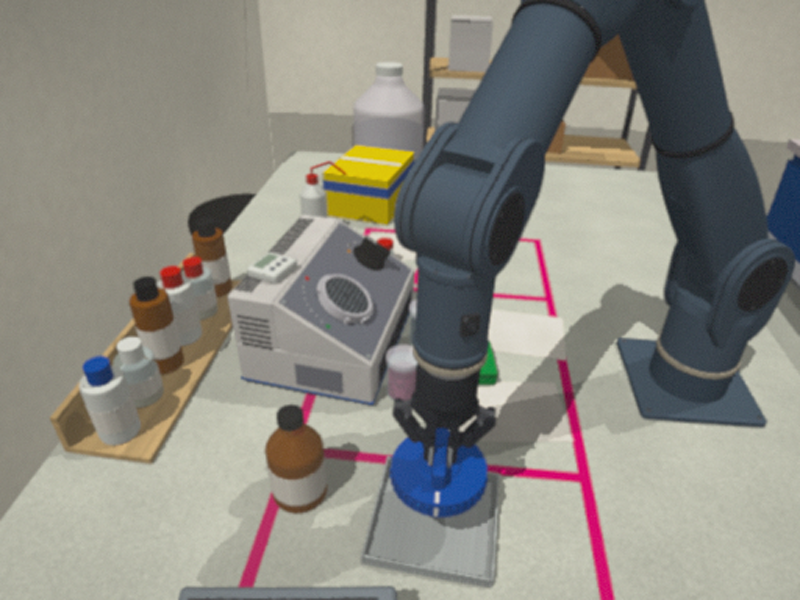

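View pics/j_wrist.png

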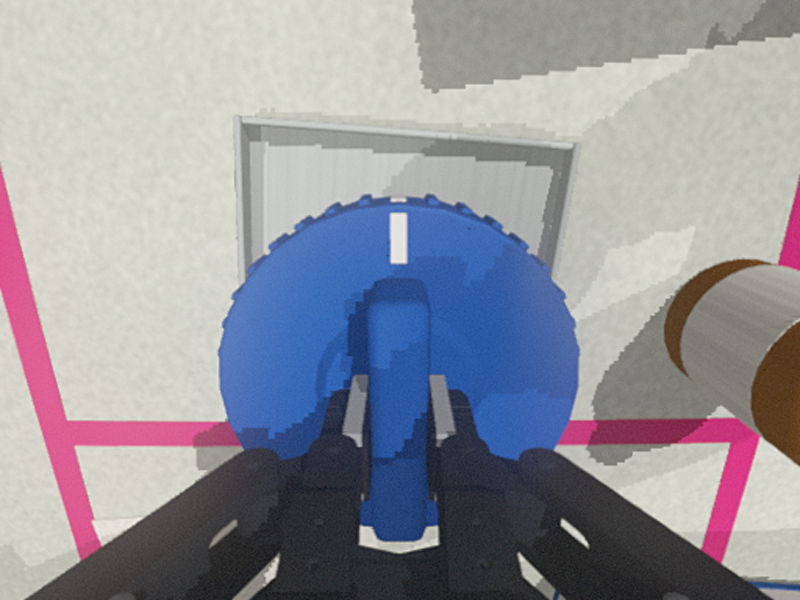

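The cover is held level above the tray. The tray's far corners are at (237,117) and (578,145) in the wrist view, and I'll check them against the fitted tray pose.

```bash
python3 - <<'E'
from h import *
s=pickle.load(open("j_wrist.pkl","rb")); x=np.load("tray.npy"); c,si=np.cos(x[2]),np.sin(x[2])
P=onplane(s,np.array([[237,117],[578,145]])/1.5625-.2,np.array([0,0,20.]),np.array([0,0,1.]));print(P)
for a,b in [(-1,1),(1,1)]: print(x[0]+90*(c*a-si*b),x[1]+90*(si*a+c*b))
m=P.mean(0); e=(P[1]-P[0])[:2]; e/=np.linalg.norm(e); print("centre from wrist",m[:2]-90*np.array([-e[1],e[0]]),np.linalg.norm(P[1]-P[0]))
E
```

```text
[[395.21789538 460.76581641  20.        ]
 [569.89096073 446.93199436  20.        ]]
392.99130088425915 461.6884346197828
572.4094745492102 447.22748863643
centre from wrist [475.44882445 364.12984165] 175.2200170888592
```

Agreement is within 1 mm. Lower gently.

```bash
python3 - <<'E'
from plant import *
from h import *
tr=np.load("tray.npy"); W=mkW(np.zeros(3),np.eye(3))
x,y=tr[0],tr[1]
W("start")
move_linear([x,y,60],v=100); W("60")
hold(.2)
b=np.array(get_wrist_force())[2]; 
move_linear([x,y,42],v=40); W("42")
for z in np.arange(40.5,31,-1.0):
    move_linear([x,y,float(z)],v=15); f=np.array(get_wrist_force())[2]
    print(z,round(f,1),np.round(get_tool_pos()[2],1))
    if f-b>3.5: break
W("down")
for n in ("side","wrist"):
    s=snapshot(n); save(s,"k_"+n)
E
```

```text
start 17.01 [-0.7 -0.1 -2. ] [ 0.01 -0.02  0.04] [477.4 363.3 131.4] 16.2
60 17.86 [-0.7  0.6 -2.7] [-0.03  0.02  0.03] [475.7 365.1  60.5] 16.9
42 18.66 [ 0.1 -0.9 -2.4] [-0.   -0.02  0.04] [475.4 364.8  41.8] 17.0
40.5 -2.4 40.6
39.5 -2.2 39.5
38.5 -2.8 38.4
37.5 -2.5 37.4
36.5 -1.7 36.6
35.5 8.5 36.3
down 20.16 [-2.  -1.6  8.5] [-0.35  0.42  0.01] [475.6 364.9  36.3] 16.4
```

View pics/k_side.png

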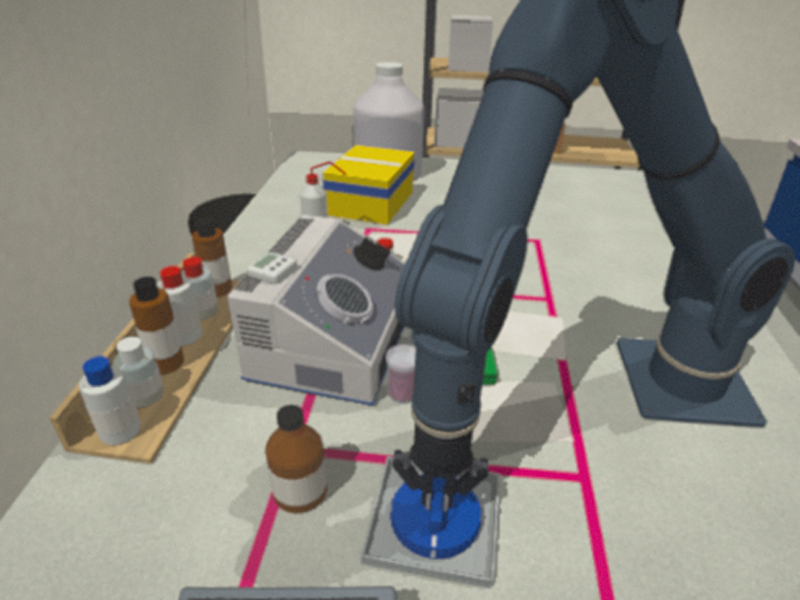

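Contact came at the expected height (TCP 36 mm), and the cover sits inside the tray. Release and withdraw.

```bash
python3 - <<'E'
from plant import *
from h import *
W=mkW(np.zeros(3),np.eye(3))
move_gripper(55); W("open")
t=np.array(get_tool_pos())
move_linear([t[0],t[1],120],v=100); W("up")
movep([475,330,260],list(rv(np.c_[[0,1,0],[1,0,0],[0,0,-1.]]))); W("away")
for n in ("side","wrist","scene"):
    s=snapshot(n); save(s,"l_"+n); pickle.dump(s,open(f"l_{n}.pkl","wb"))
E
```

```text
open 20.71 [-0.1  0.2  0.1] [-0.01 -0.01 -0.02] [475.4 364.7  35.4] 54.7
up 21.7 [0.2 0.8 0.9] [ 0.04 -0.02  0.04] [475.2 364.4 119.4] 55.3
away 22.33 [-0.   0.1  0.2] [-0.    0.02  0.02] [475.  329.7 259.8] 54.9
```

View pics/l_side.png

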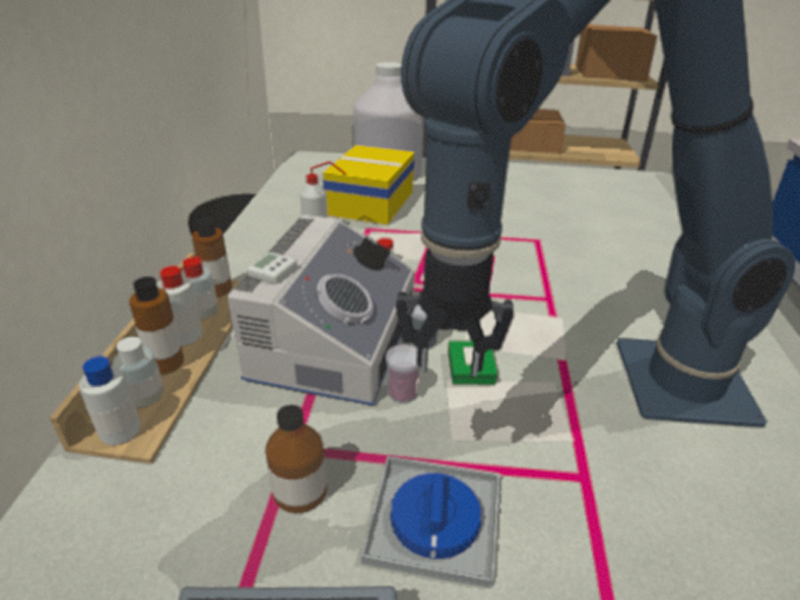

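View pics/l_wrist.png

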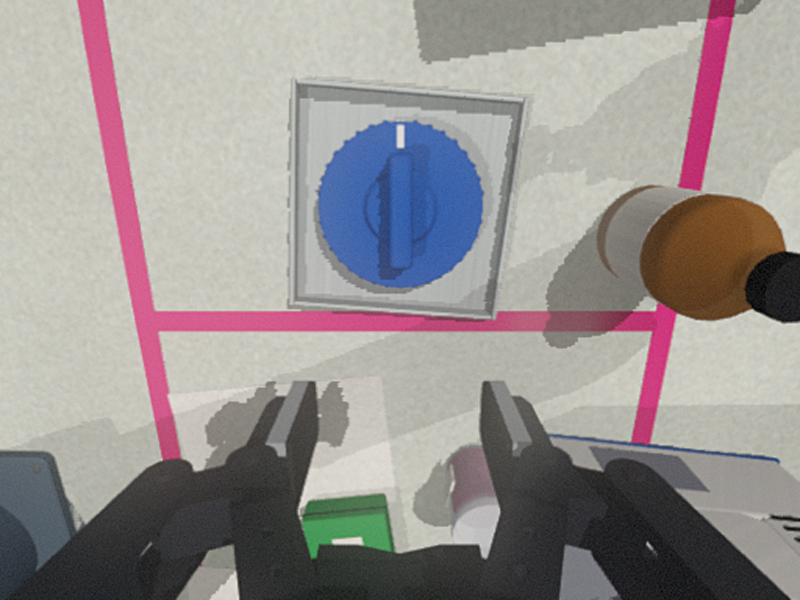

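View pics/l_scene.png

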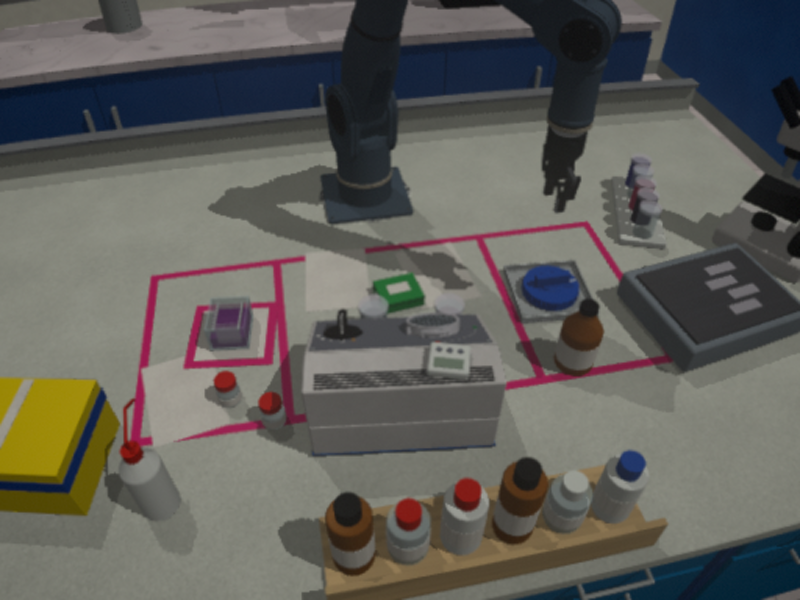

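The cover lies flat and central in the tray with its handle up (wrist view about (400,205), tray 290–528 × 78–318). The knob still points up-slope (scene 342,320). The jars, bottle, pots, box and timer are where they were in the first picture.

```bash
python3 - <<'E'
from plant import *
hold(.5); print(get_clock(),get_qvel(),get_wrist_force()); print(sign_off())
E
```

```text
22.9833 [ 0.00159907 -0.00070162 -0.00063403  0.00121058  0.00015435 -0.0007391
  0.00098104] [-0.66254423  0.28376084 -0.66926474]
the job is handed in; nothing more can be done
None
```

The job is done and was handed in at about 23 s of the 64 s allowed.

- **Selector:** I turned it back from speed 3, three clicks, to off. A later wrist picture put the pointer within about 0.02 rad of straight up the slope. It never reached the amber timer position.
- **Cover:** I twisted it about 78° anticlockwise, past the roughly 55° where the lugs come free and short of the stop at 90°. It lifted off with no sign of catching (under 5 N at the wrist). I then lowered it into the tray, touching at the expected height with about 8–10 N, and let go.
- **Last checks:** The final pictures show the cover flat and central in the tray with its handle up. The selector still points to off, and the gripper is clear. The jars, bottle, pots, slide box, timer and trough look unmoved. I judged that by eye against the first pictures and did not measure it.
- **Failed or disagreed:** One straight-line approach was refused because of a joint limit, with no motion, and I redid it with a different arm posture. My first rough tray corners differed by about 15 mm between the two cameras. The refit agreed with the wrist view to under 1 mm at the tray's centre.

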